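# Bring the mixer's cam spindle to top of lift

### The arm

A 6-joint arm with a two-finger parallel gripper is mounted at the origin on the work surface. World frame = base frame: x ahead of the robot, y to its left, z up, the work surface at z = 0. Lengths are in m, angles in rad, forces in N, time in s.
With the tool pointing down it reaches from about 0.4 to 0.825 m from the base axis. Payload 7 kg.
Tool frame: the origin (TCP) lies on the centre line of the jaws, within the pads' length; the fingertips stand tip_reach ahead of it and the grasp point (between the pads) is the TCP (tip_reach is the distance from the TCP to the fingertips, in m); z points along the fingers, y is the line along which they close (so a half turn about z gives the same grasp; the last joint's range is limited). The gripper opens to 88 mm and grips with 3 to 60 N. Pads are 19 mm wide; open, the fingers measure 130 mm over their backs; the gripper's body (78 mm by 193 mm) begins 47 mm behind the grasp point.
Start: joints at [-0.917, 0.359, 0.012, 0, -1.224, -0.288], TCP at [0.241, -0.63, 0.246] pointing down, gripper open.
Joint ranges: [-3.07, 3.07], [-1.43, 2.12], [-1.02, 1.25], [-3.03, 1.67], [-3.05, -0], [-3.03, 3.03]. Speed limits (rad/s): [2.39, 2.39, 3.01, 3.14, 3.14, 3.14].

### API

Orientations are given as [roll, pitch, yaw] about the fixed x, y, z axes, in that order (R = Rz(yaw) Ry(pitch) Rx(roll)).
In Python, from station import get_state, grab_frame, calibration, job_done, find_in, mark_of, tip_reach gives the robot as it stands.
- The arm moves only by the shell command python3 -m handwheel 'ROWS' [OPENING] [FORCE]. ROWS is JSON, a list of rows, each an object with "delta_pos": the shift along the world's x, y, z in units of 30 mm (1.0 is 30 mm), a list of three; "dr": the turn, a rotation vector about the world's x, y, z in degrees, a list of three. In form: [{"delta_pos": [tx, ty, tz], "dr": [rx, ry, rz]}, ...]. A call has 1 to 10 rows; each row shifts and turns the commanded pose from where the row before left it; what a row does not reach is not made up. A row lasts 1/10 s, in which the tool goes at most 50 mm and 8.59 degrees, less where a joint would pass 70% of its speed; a pose out of reach is approached as far as the arm can. A call is refused whole if a number of a shift passes 1 or a number of a turn 8.59, either way. A call with a gripper value outside its range is refused whole. OPENING is the closure, from -1 (fully open) to 1 (shut), set as the call begins (- or left out, the last holds). The fingers move at their own pace and stop on an object; FORCE is the grip in N (left out, the last holds). Time passes only in rows, so rows that do not move let the fingers close. It gives the time, the measured TCP pose, the force, the opening and the grip force at its end, in the units of the state.
- get_state(): the state, without advancing time (a new reading comes with each control period).
- grab_frame(name): name is "scene" or "top" or "wrist"; returns the picture (480x640x3 uint8, red, green, blue); there is no depth.
- calibration(name): a dict with "fx", "fy", "cx", "cy" (pixels), "extrinsics" (4x4, takes a point from world to camera coordinates). Camera axes: x right, y down, z forward; pixel columns grow to the right and rows downward; lengths in m; the calibration is good to about 2 mm. The wrist camera is an equidistant fisheye: a pixel r from the principal point sees the ray r / f radians off the axis. A picture is of the moment at which its call begins: read the wrist's pose just before it. calibration takes no time and is no camera call; for the wrist camera it gives the pose at the moment of the call.
- job_done(): hands the job in; it is judged then, once.
Trained networks look in the newest picture that a camera, given by its name, has taken for a name from the list of things; names that differ only in an ending like _2 or _b are one class to them, and where a whole thing is asked for, a point or a joint stands for the part that bears it (a point fixed in the world has none). Each returns a list of dicts, best first, with "conf" (0 to 1); they miss things now and then, are a little off and sometimes report something else, mostly with a low value. They report only what shows in the picture. A call takes as long as a camera call.
- find_in(camera, query): "location" ([column, row] in pixels, amid what is visible of it).
- mark_of(camera, query): "location" ([column, row] in pixels: a listed point, or the origin of a listed thing).
The state is a dict: "t": time; "q": joint angles; "qd": joint speeds; "joint_efforts": joint torques, N m; "eef_pos": TCP position; "ee_rot": TCP orientation; "force": force on the tool from outside, world axes, zero at the start; "moment": the same for the moment, N m; "width": finger opening in m; "gripper_force": force on a finger pad.
Only numpy, scipy, OpenCV 4.12 (cv2) and the standard library are available. Lean on these libraries where they do the work, as an engineer would, in place of code of your own. Each camera call takes 0.05 s, during which the arm holds its last target. There are 200 camera calls.

### The job

Two small spindles sit between centres in bench stands. Take the one with the pear-shaped cam and the dial gauge, turn it (its lever gives a good hold) while you watch the gauge's sprung plunger, until the nose of the cam points straight at the plunger and has pushed it in as far as it goes. Let go and leave it so; leave the spindle with the round pulleys as it is.

Things in the scene. Friction and masses are not known exactly. Their poses are not given: they have to be found in the camera images.
- spindle_knob (a point): Freely spinning black roller knob (24 mm across, 24 mm long along y, flat ends) on the cam spindle's lever, origin at its centre. y: along the spindle (level); z: outwards along the 9 mm lever rod, 85 mm from the spindle's centre line to the knob. Spindle 90 mm above the table, between two posts 104 mm high, 40 mm from the lever towards -y and 120 mm towards +y. The cam is 85 mm from the lever towards +y.
- spindle (a joint): Turn of the cam spindle, rad: 0 lever straight up, growing as it swings over towards the gauge (away from the robot), about the knob's +y; limits -1.1 to 1.1. Starts leaning towards the robot, -1.0 to -0.8. Stiff: 2 to 3 N at the knob, stays where left. The cam (44 mm disc, nose reaching 32 mm) is clamped on differently each time: its peak comes at -0.15 to 0.65.
- plunger (a joint): How far the gauge's level plunger is pushed in, m: 0 out, about 0.009 at the peak; 1 mm less 10 degrees off it, 2.4 mm less at 15. Spring 1 to 2 N. It meets the cam at spindle height on the side away from the robot. Gauge: 58 mm dial, face up, 104 mm above the table, 105 mm beyond the spindle; its red needle points at the cam at 0, turns clockwise 2.3 rad to the peak.
- pulley_spindle_knob (a point): Centre of the same black 24 mm roller knob on the lever of the other spindle, which carries two round grooved pulleys, has no cam or gauge, and is to be left alone. Same axes, stand and sizes. The two stands (base plates 200 x 180 mm) may swap places, left and right, and be turned up to 20 degrees.

How it is judged:
By the outcome, as a careful person would: the job done as asked, in the order asked, and still so for the second after the job is handed in, with the robot touching nothing.
It also fails if it takes over 43 s, if anything falls off the work surface, if the arm or the gripper's body presses on something with over 40 N, if the wrist force passes 120 N, or if a joint passes its speed limit or range.

## Working session

There is one attempt and no reset: what is moved stays moved. The work goes in short steps, Python scripts to look and compute and a shell command to move; the robot and the scene stay as the last step left them, time stands still between calls to the robot, and variables do not carry over. Pictures are saved under pics/ and viewed, at most 10 in all, crops included, and the job is handed in when it is done.

```bash
mkdir -p pics
cat > h.py <<'E'
import numpy as np, cv2
from station import *
def ray(cam,px,c=None):
    c=c or calibration(cam); E=np.array(c["extrinsics"]); R,t=E[:3,:3],E[:3,3]
    u=(px[0]-c["cx"])/c["fx"]; v=(px[1]-c["cy"])/c["fy"]
    if cam=="wrist":
        r=np.hypot(u,v); d=np.array([u/r*np.sin(r),v/r*np.sin(r),np.cos(r)])
    else: d=np.array([u,v,1.]); d/=np.linalg.norm(d)
    return -R.T@t, R.T@d
def tri(rays):
    A=sum(np.eye(3)-np.outer(d,d) for o,d in rays); b=sum((np.eye(3)-np.outer(d,d))@o for o,d in rays)
    x=np.linalg.solve(A,b); return x, [np.linalg.norm((np.eye(3)-np.outer(d,d))@(x-o)) for o,d in rays]
def onz(cam,px,z):
    o,d=ray(cam,px); return o+d*(z-o[2])/d[2]
def save(cam,name,crop=None,s=1):
    f=grab_frame(cam)[:,:,::-1]
    if crop: f=f[crop[1]:crop[3],crop[0]:crop[2]]
    if s!=1: f=cv2.resize(f,None,fx=s,fy=s,interpolation=cv2.INTER_CUBIC)
    cv2.imwrite("pics/"+name,f)
E
python3 - <<'E'
from h import *
np.set_printoptions(precision=3,suppress=True)
print(tip_reach if not callable(tip_reach) else tip_reach())
s=get_state(); print(s)
for cam in ["top","scene"]:
    save(cam,cam+"0.png")
    for q in ["spindle_knob","pulley_spindle_knob","plunger","spindle"]:
        print(cam,q,[(d["conf"],d["location"]) for d in mark_of(cam,q)][:3],[(d["conf"],d["location"]) for d in find_in(cam,q)][:3])
E
```

```text
0.019
{'t': 0.0, 'q': array([-0.917,  0.359,  0.011, -0.   , -1.224, -0.288]), 'qd': array([ 0.002, -0.   , -0.001, -0.001, -0.002,  0.   ]), 'joint_efforts': array([ -0.004, -58.271,  29.305,   6.997,   0.007,  -0.   ]), 'eef_pos': array([ 0.241, -0.63 ,  0.245]), 'ee_rot': array([ 3.14 , -0.   , -2.776]), 'force': array([-0.149,  1.27 , -0.023]), 'moment': array([ 0.018,  0.007, -0.003]), 'gripper_force': 0.0, 'width': 0.08774029608342157}
top spindle_knob [(0.74, [205.7, 304.7]), (0.73, [477.3, 220.8])] [(0.7, [202.3, 262.2])]
top pulley_spindle_knob [(0.56, [476.2, 217.3])] [(0.64, [450.6, 234.1])]Traceback (most recent call last):
  File "<stdin>", line 8, in <module>
ValueError: it knows: pulley_spindle_knob, spindle_knob
```

Run:
```python
from h import *
np.set_printoptions(precision=3,suppress=True)
save("scene","scene0.png")
P={}
for cam in ["top","scene"]:
    grab_frame(cam)
    for q in ["spindle_knob","pulley_spindle_knob"]:
        m=mark_of(cam,q); print(cam,q,[(d["conf"],d["location"]) for d in m][:3],[(d["conf"],d["location"]) for d in find_in(cam,q)][:3])
        for d in m[:2]: print(onz(cam,d["location"],.14))
    c=calibration(cam); print(c["fx"],np.array(c["extrinsics"]))
```

```text
top spindle_knob [(0.69, [206.4, 303.5])] [(0.56, [205.2, 264.9])]
[0.423 0.162 0.14 ]
top pulley_spindle_knob [(0.86, [475.6, 219.9])] [(0.83, [452.4, 236.4])]
[ 0.564 -0.263  0.14 ]
434.23513640181943 [[ 0.019 -1.    -0.01  -0.016]
 [-0.984 -0.017 -0.177  0.546]
 [ 0.177  0.013 -0.984  0.739]
 [ 0.     0.     0.     1.   ]]
scene spindle_knob [(0.62, [451.9, 247.4])] [(0.91, [439.2, 291.4])]
[0.418 0.17  0.14 ]
scene pulley_spindle_knob [(0.56, [219.6, 182.7])] [(0.73, [240.8, 209.0])]
[ 0.539 -0.271  0.14 ]
617.9096044592387 [[-0.548  0.836  0.013  0.322]
 [ 0.713  0.475 -0.516 -0.283]
 [-0.437 -0.274 -0.857  1.475]
 [ 0.     0.     0.     1.   ]]
```

View pics/top0.png

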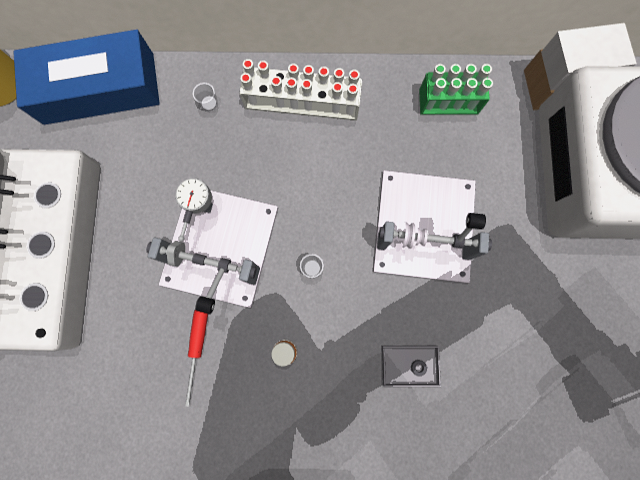

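View pics/scene0.png

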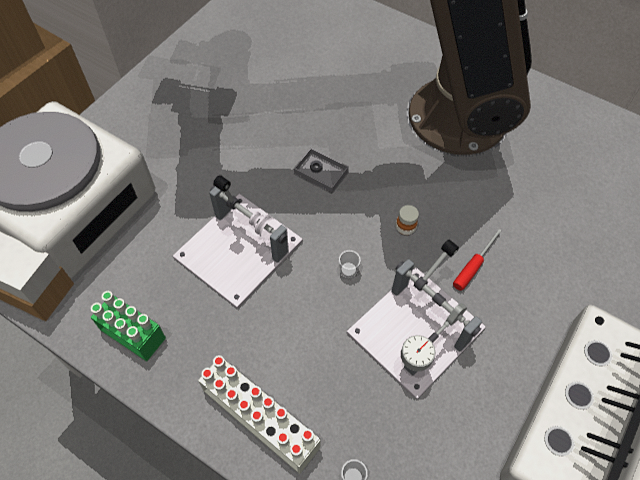

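The top view shows the cam spindle on the left, with its gauge at (193,195), knob at (206,304) and posts at (158,250) and (250,269). The pulley spindle is on the right, with its knob at (476,220). In the scene view the cam knob is at (451,247), the gauge at (419,350) and the needle points at the cam.

Run:
```python
from h import *
np.set_printoptions(precision=3,suppress=True)
k,e=tri([ray("top",[206,304]),ray("scene",[451.5,247.4])]); print("knob",k,e)
k2,e=tri([ray("top",[476,219.5]),ray("scene",[220,183])]); print("pulleyknob",k2,e)
A,B=onz("top",[158,247],.104),onz("top",[250,266],.104)
C,D=onz("scene",[467,322],.104),onz("scene",[402,268],.104)
print(A,B,C,D); g1,g2=onz("top",[193,195],.104),onz("scene",[419,350],.104); print("gauge",g1,g2)
y=(A-B)[:2]; print("axis yaw",np.degrees(np.arctan2(-y[0],y[1])), np.linalg.norm(y))
y=(C-D)[:2]; print("axis yaw",np.degrees(np.arctan2(-y[0],y[1])), np.linalg.norm(y))
for c in ["top","scene"]:
    E=np.array(calibration(c)["extrinsics"]); print(c,-E[:3,:3].T@E[:3,3])
from scipy.spatial.transform import Rotation as Ro
print(Ro.from_euler("xyz",get_state()["ee_rot"]).as_matrix())
for c,n in (("top","gt0.png"),):
    pass
a=grab_frame("top")[170:320,120:290];b=grab_frame("scene")[225:400,340:510]
a=cv2.resize(a,(380,335),interpolation=2);b=cv2.resize(b,(345,335),interpolation=2)
cv2.imwrite("pics/crop0.png",np.hstack([a,b])[:,:,::-1])
```

```text
knob [0.421 0.166 0.139] [np.float64(0.003605394951412348), np.float64(0.0036053949514122333)]
pulleyknob [ 0.556 -0.251  0.175] [np.float64(0.000251354349956049), np.float64(0.00025135434995599676)]
[0.516 0.26  0.104] [0.487 0.103 0.104] [0.517 0.258 0.104] [0.487 0.109 0.104]
gauge [0.608 0.207 0.104] [0.609 0.212 0.104]
axis yaw -10.628626801723684 0.15945434259364358
axis yaw -11.515819977358612 0.15168889699779645
top [ 0.407 -0.017  0.824]
scene [1.023 0.269 1.114]
[[-0.934 -0.358  0.   ]
 [-0.358  0.934 -0.   ]
 [-0.    -0.    -1.   ]]
```

View pics/crop0.png

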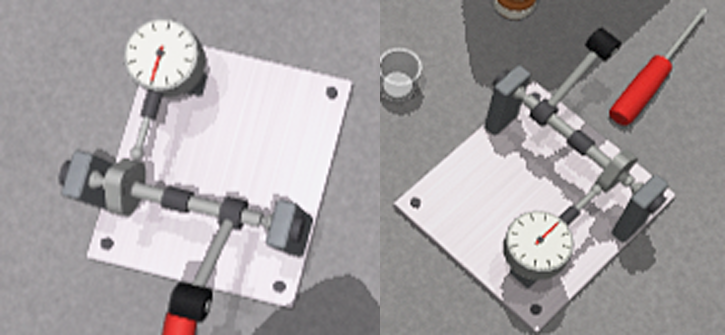

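The crop shows the lever leaning towards the robot with its knob at the lower end, the cam by the plunger at the far-left end, and the needle at zero. I'll move across now, with the yaw turned onto the spindle axis.

```bash
python3 -m handwheel '[{"delta_pos":[0.7,1,0.1],"dr":[0,0,-1.2]},{"delta_pos":[0.7,1,0.1],"dr":[0,0,-1.2]},{"delta_pos":[0.7,1,0.1],"dr":[0,0,-1.2]},{"delta_pos":[0.7,1,0.1],"dr":[0,0,-1.2]},{"delta_pos":[0.7,1,0.1],"dr":[0,0,-1.2]},{"delta_pos":[0.7,1,0.1],"dr":[0,0,-1.2]},{"delta_pos":[0.7,1,0.1],"dr":[0,0,-1.2]},{"delta_pos":[0.7,1,0.1],"dr":[0,0,-1.2]},{"delta_pos":[0.7,1,0.1],"dr":[0,0,-1.2]},{"delta_pos":[0.7,1,0.1],"dr":[0,0,-1.2]}]' -0.14 20
python3 -m handwheel '[{"delta_pos":[0,1,0],"dr":[0,0,-1.2]},{"delta_pos":[0,1,0],"dr":[0,0,-1.2]},{"delta_pos":[0,1,0],"dr":[0,0,-1.2]},{"delta_pos":[0,1,0],"dr":[0,0,-1.2]},{"delta_pos":[0,1,0],"dr":[0,0,-1.2]},{"delta_pos":[0,1,0],"dr":[0,0,-1.2]},{"delta_pos":[0,1,0],"dr":[0,0,-1.2]},{"delta_pos":[0,1,0],"dr":[0,0,-1.2]},{"delta_pos":[0,1,0],"dr":[0,0,-1.2]},{"delta_pos":[0,1,0],"dr":[0,0,-1.2]}]'
python3 -m handwheel '[{"delta_pos":[-0.1,1,0],"dr":[0,0,-1.3]},{"delta_pos":[-0.1,1,0],"dr":[0,0,-1.3]},{"delta_pos":[-0.1,1,0],"dr":[0,0,-1.3]},{"delta_pos":[-0.1,1,0],"dr":[0,0,-1.3]},{"delta_pos":[-0.1,1,0],"dr":[0,0,-1.3]},{"delta_pos":[-0.1,0.7,0],"dr":[0,0,-1.3]},{"delta_pos":[0,0,0],"dr":[0,0,0]},{"delta_pos":[0,0,0],"dr":[0,0,0]}]'
python3 - <<'E'
from h import *
np.set_printoptions(precision=3,suppress=True)
s=get_state();print(s["t"],s["eef_pos"],np.degrees(s["ee_rot"]),s["width"])
c=calibration("wrist"); E=np.array(c["extrinsics"]);print(-E[:3,:3].T@E[:3,3],E[2,:3])
save("wrist","w1.png")
for q in ["spindle_knob"]:
    m=mark_of("wrist",q)
    for d in m[:2]:
        print(d["conf"],d["location"]); print(tri([ray("wrist",d["location"],c),ray("top",[206,304])]),tri([ray("wrist",d["location"],c),ray("scene",[451.5,247.4])]),tri([ray("wrist",d["location"],c),ray("top",[206,304]),ray("scene",[451.5,247.4])]))
E
```

```text
t: 1.9
eef_pos: [0.4521, -0.329, 0.276]
ee_rot: [-3.141, 0.0, -2.986]
force: [0.5, -0.2, 0.8]
width: 0.0505
gripper_force: 0.0
t: 2.9
eef_pos: [0.4512, -0.0291, 0.2759]
ee_rot: [3.141, 0.001, 3.088]
force: [-0.1, -0.1, 1.0]
width: 0.0498
gripper_force: 0.0
t: 3.7
eef_pos: [0.4333, 0.141, 0.2756]
ee_rot: [3.142, 0.0, 2.954]
force: [-0.2, 0.3, -0.9]
width: 0.05
gripper_force: 0.0
3.7 [0.433 0.141 0.276] [180.      0.002 169.251] 0.049956146744345814
[0.364 0.154 0.415] [ 0.253 -0.048 -0.966]
0.86 [345.0, 209.8]
(array([0.422, 0.166, 0.128]), [np.float64(0.0004494075161316596), np.float64(0.00044940751613161995)]) (array([0.419, 0.167, 0.14 ]), [np.float64(0.0022174715595471737), np.float64(0.0022174715595471824)]) (array([0.42 , 0.166, 0.139]), [np.float64(0.0009768147906636829), np.float64(0.0033878542984342786), np.float64(0.00388965686540633)])
```

View pics/w1.png

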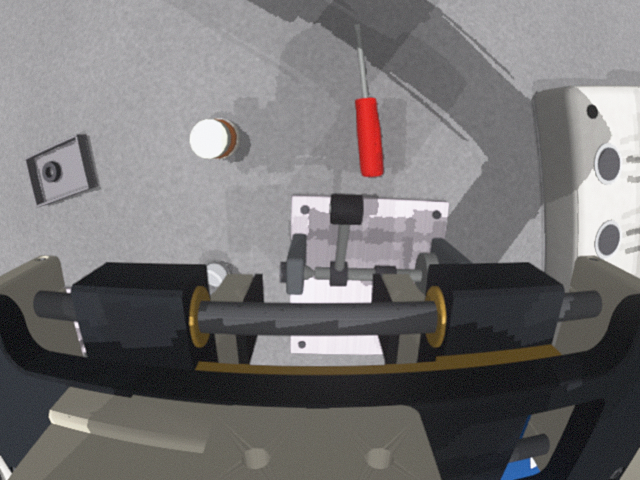

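The wrist view shows the knob at (345,209), with the lever running down to the spindle and the stand square to the image. The jaws are aligned with the axis, with the knob about 22 mm to their side. I'll shift across, then go down.

```bash
python3 -m handwheel '[{"delta_pos":[-0.2,0.4,0],"dr":[0,0,0]},{"delta_pos":[-0.23,0.43,0],"dr":[0,0,0]},{"delta_pos":[0,0,-0.8],"dr":[0,0,0]},{"delta_pos":[0,0,-0.8],"dr":[0,0,0]},{"delta_pos":[0,0,0],"dr":[0,0,0]}]'
python3 - <<'E'
from h import *
np.set_printoptions(precision=3,suppress=True)
s=get_state();print(s["t"],s["eef_pos"],np.degrees(s["ee_rot"]),s["width"])
c=calibration("wrist"); save("wrist","w2.png",(160,120,560,420),1.5)
for d in mark_of("wrist","spindle_knob")[:2]:
    o,v=ray("wrist",d["location"],c); p=o+v*(.14-o[2])/v[2]
    print(d["conf"],d["location"],p,"rel",p-s["eef_pos"],"along axis",(p-s["eef_pos"])@[.191,.982,0])
    print(tri([ray("wrist",d["location"],c),ray("top",[206,304]),ray("scene",[451.5,247.4])]))
E
```

```text
t: 4.3
eef_pos: [0.4191, 0.1638, 0.2251]
ee_rot: [-3.138, -0.003, 2.951]
force: [-0.2, 0.2, 0.1]
width: 0.0502
gripper_force: 0.0
4.3 [0.419 0.164 0.225] [-179.795   -0.194  169.08 ] 0.0501771610908472
0.6 [320.4, 252.2] [0.419 0.166 0.14 ] rel [-0.     0.002 -0.085] along axis 0.0017540729349885406
(array([0.42 , 0.166, 0.138]), [np.float64(0.0008380881532102887), np.float64(0.0035797628489072785), np.float64(0.003719434580636953)])
```

View pics/w2.png

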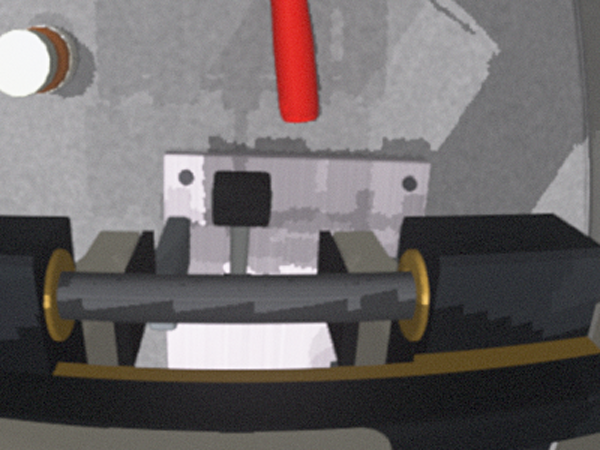

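The knob sits centred between the fingers, at crop position (241,198). I'll go down and close.

```bash
python3 -m handwheel '[{"delta_pos":[0,0.03,-0.7],"dr":[0,0,0]},{"delta_pos":[0,0.03,-0.7],"dr":[0,0,0]},{"delta_pos":[0,0,-0.7],"dr":[0,0,0]},{"delta_pos":[0,0,-0.7],"dr":[0,0,0]},{"delta_pos":[0,0,0],"dr":[0,0,0]}]'
python3 -m handwheel '[{"delta_pos":[0,0,0],"dr":[0,0,0]},{"delta_pos":[0,0,0],"dr":[0,0,0]},{"delta_pos":[0,0,0],"dr":[0,0,0]},{"delta_pos":[0,0,0],"dr":[0,0,0]},{"delta_pos":[0,0,0],"dr":[0,0,0]}]' 1 12
```

```text
t: 4.9
eef_pos: [0.4201, 0.1666, 0.1427]
ee_rot: [-3.14, -0.002, 2.952]
force: [0.5, -0.6, 0.0]
width: 0.0498
gripper_force: 0.0
t: 5.4
eef_pos: [0.4199, 0.1658, 0.1437]
ee_rot: [-3.139, -0.001, 2.952]
force: [0.1, -6.3, 0.1]
width: 0.0241
gripper_force: 11.9
```

```bash
python3 -m handwheel '[{"delta_pos":[0.15,-0.06,0.2],"dr":[0,0,0]},{"delta_pos":[0.17,-0.033,0.183],"dr":[0,0,0]},{"delta_pos":[0.19,-0.037,0.17],"dr":[0,0,0]},{"delta_pos":[0.2,-0.039,0.15],"dr":[0,0,0]},{"delta_pos":[0.215,-0.042,0.133],"dr":[0,0,0]},{"delta_pos":[0,0,0],"dr":[0,0,0]}]'
python3 - <<'E'
from h import *
print(get_state()["force"])
a=grab_frame("top")[170:320,120:290];b=grab_frame("scene")[225:400,340:510];w=grab_frame("wrist")
a=cv2.resize(a,(340,300),interpolation=2);b=cv2.resize(b,(340,300),interpolation=2);w=cv2.resize(w[100:400,100:540],(440,300))
cv2.imwrite("pics/c2.png",np.vstack([np.hstack([a,b]),np.hstack([w,np.zeros((300,240,3),np.uint8)])])[:,:,::-1])
E
```

```text
t: 6.0
eef_pos: [0.448, 0.1595, 0.1701]
ee_rot: [-3.139, -0.001, 2.952]
force: [-8.4, -7.4, 13.9]
width: 0.0243
gripper_force: 12.0
[-8.39057047 -7.3979299  13.93968225]
```

View pics/c2.png

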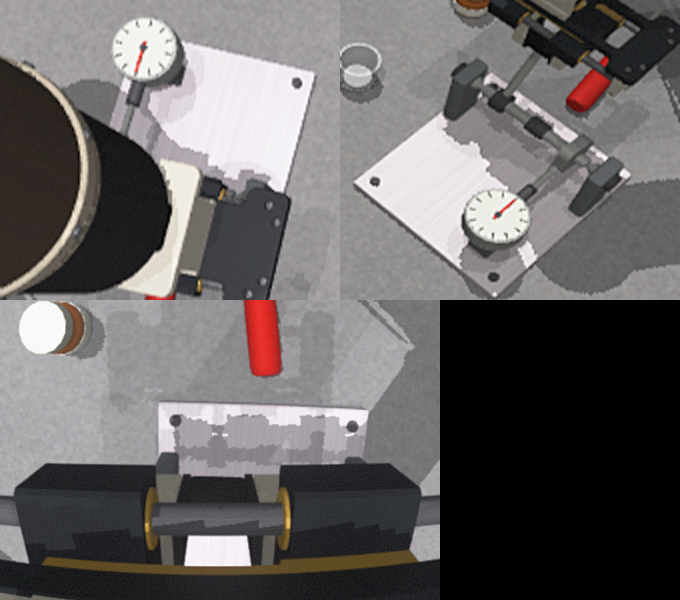

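In the scene crop the needle at (497,214) still points at the cam. The jaws hold the knob and the lever has risen. The force shows I'm about 1.5 mm inside the arc, so I'll correct that and go on. A helper will read the needle.

```bash
cat >> h.py <<'E'
def needle(cam="scene",g=(.609,.210),z=.106,r=.045):
    c=calibration(cam);E=np.array(c["extrinsics"])
    W=np.array([[g[0]+a*r,g[1]+b*r,z,1] for a,b in((1,1),(1,-1),(-1,-1),(-1,1))])
    C=(E@W.T)[:3]; uv=np.stack([C[0]/C[2]*c["fx"]+c["cx"],C[1]/C[2]*c["fy"]+c["cy"]],1).astype(np.float32)
    n=300; H=cv2.getPerspectiveTransform(uv,np.float32([[0,0],[n,0],[n,n],[0,n]]))  # right=-y, up=+x
    f=cv2.warpPerspective(grab_frame(cam),H,(n,n),flags=cv2.INTER_CUBIC).astype(int)
    white=((f.min(2)>190)).astype(np.uint8); R,G,B=f[...,0],f[...,1],f[...,2]
    red=(R-np.maximum(G,B)>50).astype(np.uint8)
    k,l,st,ce=cv2.connectedComponentsWithStats(cv2.morphologyEx(white,cv2.MORPH_OPEN,np.ones((5,5))))
    j=1+np.argmin(np.hypot(*(ce[1:]-n/2).T)+1e3*(st[1:,4]<3000))
    cnt=max(cv2.findContours((l==j).astype(np.uint8),0,2)[0],key=cv2.contourArea)
    (cx,cy),rad=cv2.minEnclosingCircle(cnt)
    ys,xs=np.nonzero(red); d=np.hypot(xs-cx,ys-cy); m=d<rad; xs,ys=xs[m],ys[m]
    vx,vy=xs.mean()-cx,ys.mean()-cy
    _,_,V=np.linalg.svd(np.c_[xs-xs.mean(),ys-ys.mean()],full_matrices=False); a=V[0]
    if a@[vx,vy]<0:a=-a
    cv2.imwrite("pics/_n_%s.png"%cam,f[:,:,::-1])
    ang=lambda x,y:np.degrees(np.arctan2(x,-y))%360   # clockwise from world +x
    return dict(ang=round(ang(*a),1),angc=round(ang(vx,vy),1),c=(round(cx),round(cy),round(rad)),n=len(xs))
E
cat > n.py <<'E'
from h import *
s=get_state(); p=s["eef_pos"]; print("t",s["t"],"p",p.round(4),"F",s["force"].round(1))
for i in range(2): print(needle("scene"))
try: print("top",needle("top"))
except Exception as e: print("top",e)
E
python3 n.py
python3 -m handwheel '[{"delta_pos":[0.22,-0.068,0.17],"dr":[0,0,0]},{"delta_pos":[0.262,-0.051,0.097],"dr":[0,0,0]},{"delta_pos":[0.268,-0.052,0.07],"dr":[0,0,0]},{"delta_pos":[0,0,0],"dr":[0,0,0]}]'
python3 n.py
```

```text
t 6.15 p [0.448  0.1595 0.1702] F [-6.8 -7.1 11.6]
{'ang': np.float64(192.5), 'angc': np.float64(251.7), 'c': (223, 150, 168), 'n': 762}
{'ang': np.float64(192.5), 'angc': np.float64(251.7), 'c': (223, 150, 168), 'n': 761}
top {'ang': np.float64(192.6), 'angc': np.float64(199.5), 'c': (155, 148, 93), 'n': 832}
t: 6.7
eef_pos: [0.4716, 0.1543, 0.1797]
ee_rot: [-3.139, -0.0, 2.952]
force: [-1.8, -8.8, 5.5]
width: 0.0241
gripper_force: 12.0
t 6.7 p [0.4716 0.1543 0.1797] F [-1.8 -8.8  5.5]
{'ang': np.float64(194.3), 'angc': np.float64(225.2), 'c': (201, 114, 150), 'n': 775}
{'ang': np.float64(194.2), 'angc': np.float64(224.8), 'c': (201, 114, 150), 'n': 778}
top {'ang': np.float64(195.3), 'angc': np.float64(202.4), 'c': (155, 148, 93), 'n': 784}[ WARN:0@1.961] global loadsave.cpp:1063 imwrite_ Unsupported depth image for selected encoder is fallbacked to CV_8U.
[ WARN:0@1.786] global loadsave.cpp:1063 imwrite_ Unsupported depth image for selected encoder is fallbacked to CV_8U.
```

```bash
sed -i 's/(cx,cy),rad=cv2.minEnclosingCircle(cnt)/cx,cy,rad=153,148,90/; s/f\[:,:,::-1\])$/f[:,:,::-1].clip(0,255).astype(np.uint8))/' h.py; sed -i 's/range(2)/range(1)/' n.py
python3 -m handwheel '[{"delta_pos":[0.275,-0.083,0.06],"dr":[0,0,0]},{"delta_pos":[0,0,0],"dr":[0,0,0]}]'; python3 n.py
python3 -m handwheel '[{"delta_pos":[0.278,-0.054,0.013],"dr":[0,0,0]},{"delta_pos":[0,0,0],"dr":[0,0,0]}]'; python3 n.py
python3 -m handwheel '[{"delta_pos":[0.278,-0.054,-0.013],"dr":[0,0,0]},{"delta_pos":[0,0,0],"dr":[0,0,0]}]'; python3 n.py
```

```text
t: 7.05
eef_pos: [0.4798, 0.1524, 0.1811]
ee_rot: [-3.14, -0.0, 2.952]
force: [-0.7, -5.8, 0.5]
width: 0.0241
gripper_force: 12.0
t 7.05 p [0.4798 0.1524 0.1811] F [-0.7 -5.8  0.5]
{'ang': np.float64(206.6), 'angc': np.float64(219.7), 'c': (153, 148, 90), 'n': 722}
top {'ang': np.float64(207.7), 'angc': np.float64(212.7), 'c': (153, 148, 90), 'n': 793}
t: 7.35
eef_pos: [0.4882, 0.1506, 0.1816]
ee_rot: [-3.139, -0.0, 2.952]
force: [0.2, -7.9, 1.5]
width: 0.024
gripper_force: 12.0
t 7.35 p [0.4882 0.1506 0.1816] F [ 0.2 -7.9  1.5]
{'ang': np.float64(224.9), 'angc': np.float64(234.8), 'c': (153, 148, 90), 'n': 694}
top {'ang': np.float64(226.6), 'angc': np.float64(252.6), 'c': (153, 148, 90), 'n': 316}
t: 7.65
eef_pos: [0.4966, 0.1487, 0.1813]
ee_rot: [-3.139, 0.0, 2.952]
force: [-0.8, -8.4, 1.8]
width: 0.0242
gripper_force: 12.0
t 7.65 p [0.4966 0.1487 0.1813] F [-0.8 -8.4  1.8]
{'ang': np.float64(249.7), 'angc': np.float64(254.9), 'c': (153, 148, 90), 'n': 673}
top {'ang': np.float64(351.6), 'angc': np.float64(63.5), 'c': (153, 148, 90), 'n': 29}
```

```bash
python3 -m handwheel '[{"delta_pos":[0.275,-0.085,-0.043],"dr":[0,0,0]},{"delta_pos":[0,0,0],"dr":[0,0,0]}]'; python3 n.py
python3 -m handwheel '[{"delta_pos":[0.268,-0.052,-0.07],"dr":[0,0,0]},{"delta_pos":[0,0,0],"dr":[0,0,0]}]'; python3 n.py
python3 -m handwheel '[{"delta_pos":[0.262,-0.05,-0.097],"dr":[0,0,0]},{"delta_pos":[0,0,0],"dr":[0,0,0]}]'; python3 n.py
```

```text
t: 7.95
eef_pos: [0.5052, 0.1467, 0.18]
ee_rot: [-3.14, 0.001, 2.952]
force: [0.9, -7.1, 1.9]
width: 0.0244
gripper_force: 12.0
t 7.95 p [0.5052 0.1467 0.18  ] F [ 0.9 -7.1  1.9]
{'ang': np.float64(281.4), 'angc': np.float64(281.7), 'c': (153, 148, 90), 'n': 668}
top index 0 is out of bounds for axis 0 with size 0
t: 8.25
eef_pos: [0.5132, 0.145, 0.1779]
ee_rot: [-3.14, 0.001, 2.952]
force: [1.3, -7.3, 1.9]
width: 0.024
gripper_force: 12.0
t 8.25 p [0.5132 0.145  0.1779] F [ 1.3 -7.3  1.9]
{'ang': np.float64(305.7), 'angc': np.float64(300.8), 'c': (153, 148, 90), 'n': 711}
top index 0 is out of bounds for axis 0 with size 0
t: 8.55
eef_pos: [0.5212, 0.1432, 0.175]
ee_rot: [-3.14, 0.001, 2.952]
force: [-0.1, -8.6, 1.8]
width: 0.0238
gripper_force: 12.0
t 8.55 p [0.5212 0.1432 0.175 ] F [-0.1 -8.6  1.8]
{'ang': np.float64(319.1), 'angc': np.float64(311.9), 'c': (153, 148, 90), 'n': 686}
top index 0 is out of bounds for axis 0 with size 0h.py:33: RuntimeWarning: Mean of empty slice.
  vx,vy=xs.mean()-cx,ys.mean()-cy
  ret = ret.dtype.type(ret / rcount)
h.py:34: RuntimeWarning: Mean of empty slice.
  _,_,V=np.linalg.svd(np.c_[xs-xs.mean(),ys-ys.mean()],full_matrices=False); a=V[0]
h.py:33: RuntimeWarning: Mean of empty slice.
  vx,vy=xs.mean()-cx,ys.mean()-cy
  ret = ret.dtype.type(ret / rcount)
h.py:34: RuntimeWarning: Mean of empty slice.
  _,_,V=np.linalg.svd(np.c_[xs-xs.mean(),ys-ys.mean()],full_matrices=False); a=V[0]
h.py:33: RuntimeWarning: Mean of empty slice.
  vx,vy=xs.mean()-cx,ys.mean()-cy
  ret = ret.dtype.type(ret / rcount)
h.py:34: RuntimeWarning: Mean of empty slice.
  _,_,V=np.linalg.svd(np.c_[xs-xs.mean(),ys-ys.mean()],full_matrices=False); a=V[0]
```

View pics/_n_scene.png

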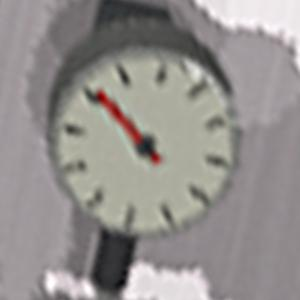

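The rectified dial shows the needle tip at (95,92), pivot (147,148), near the expected peak. Next, fine steps past the peak, then come back to its centre.

```bash
sed -i '/^try/,$d' n.py
python3 -m handwheel '[{"delta_pos":[0.127,-0.025,-0.06],"dr":[0,0,0]},{"delta_pos":[0,0,0],"dr":[0,0,0]}]' |sed -n 2,4p; python3 n.py
python3 -m handwheel '[{"delta_pos":[0.124,-0.025,-0.063],"dr":[0,0,0]},{"delta_pos":[0,0,0],"dr":[0,0,0]}]'|sed -n 2,4p; python3 n.py
python3 -m handwheel '[{"delta_pos":[0.121,-0.025,-0.07],"dr":[0,0,0]},{"delta_pos":[0,0,0],"dr":[0,0,0]}]'|sed -n 2,4p; python3 n.py
python3 -m handwheel '[{"delta_pos":[0.118,-0.024,-0.077],"dr":[0,0,0]},{"delta_pos":[0,0,0],"dr":[0,0,0]}]'|sed -n 2,4p; python3 n.py
```

```text
eef_pos: [0.5248, 0.1424, 0.1733]
ee_rot: [-3.14, 0.001, 2.952]
force: [-0.1, -8.5, 1.7]
t 8.85 p [0.5248 0.1424 0.1733] F [-0.1 -8.5  1.7]
{'ang': np.float64(321.5), 'angc': np.float64(314.1), 'c': (153, 148, 90), 'n': 693}
eef_pos: [0.5285, 0.1416, 0.1714]
ee_rot: [-3.14, 0.001, 2.952]
force: [1.8, -9.5, 1.7]
t 9.1 p [0.5285 0.1416 0.1714] F [ 1.8 -9.5  1.7]
{'ang': np.float64(321.6), 'angc': np.float64(314.2), 'c': (153, 148, 90), 'n': 690}
eef_pos: [0.5321, 0.1408, 0.1693]
ee_rot: [-3.14, 0.001, 2.952]
force: [1.1, -9.8, 1.6]
t 9.35 p [0.5321 0.1408 0.1693] F [ 1.1 -9.8  1.6]
{'ang': np.float64(319.5), 'angc': np.float64(312.3), 'c': (153, 148, 90), 'n': 680}
eef_pos: [0.5357, 0.14, 0.167]
ee_rot: [-3.139, 0.001, 2.952]
force: [1.4, -9.8, 1.2]
t 9.6 p [0.5357 0.14   0.167 ] F [ 1.4 -9.8  1.2]
{'ang': np.float64(314.5), 'angc': np.float64(308.0), 'c': (153, 148, 90), 'n': 685}
```

The peak is at x ≈ 0.5268, where the readings either side match. I'll go back there and relieve the axial side load.

```bash
python3 -m handwheel '[{"delta_pos":[-0.15,0.033,0.09],"dr":[0,0,0]},{"delta_pos":[-0.147,0.034,0.087],"dr":[0,0,0]},{"delta_pos":[0,0,0],"dr":[0,0,0]}]' |sed -n 2,4p; python3 n.py
python3 -m handwheel '[{"delta_pos":[-0.01,-0.05,0],"dr":[0,0,0]},{"delta_pos":[0,0,0],"dr":[0,0,0]}]'|sed -n 2,4p; python3 n.py
```

```text
eef_pos: [0.5262, 0.1421, 0.1726]
ee_rot: [-3.14, 0.001, 2.952]
force: [-1.4, -9.1, 5.1]
t 9.95 p [0.5262 0.1421 0.1726] F [-1.4 -9.1  5.1]
{'ang': np.float64(321.7), 'angc': np.float64(314.3), 'c': (153, 148, 90), 'n': 684}
eef_pos: [0.5264, 0.1419, 0.1725]
ee_rot: [3.141, 0.002, 2.952]
force: [0.3, -4.2, 4.2]
t 10.2 p [0.5264 0.1419 0.1725] F [ 0.3 -4.2  4.2]
{'ang': np.float64(321.9), 'angc': np.float64(314.5), 'c': (153, 148, 90), 'n': 688}
```

```bash
python3 -m handwheel '[{"delta_pos":[0.01,-0.035,-0.003],"dr":[0,0,0]},{"delta_pos":[0,0,0],"dr":[0,0,0]}]'|sed -n 2,4p
python3 -m handwheel '[{"delta_pos":[0,0,0],"dr":[0,0,0]},{"delta_pos":[0,0,0],"dr":[0,0,0]},{"delta_pos":[0,0,0],"dr":[0,0,0]},{"delta_pos":[0,0,0],"dr":[0,0,0]}]' -0.14; python3 n.py
```

```text
eef_pos: [0.5268, 0.1417, 0.1722]
ee_rot: [3.14, 0.002, 2.953]
force: [0.7, -1.5, 5.6]
t: 10.85
eef_pos: [0.5255, 0.1412, 0.1711]
ee_rot: [-3.141, -0.0, 2.953]
force: [-0.4, -0.4, -0.5]
width: 0.0478
gripper_force: 0.0
t 10.85 p [0.5255 0.1412 0.1711] F [-0.4 -0.4 -0.5]
{'ang': np.float64(322.2), 'angc': np.float64(314.8), 'c': (153, 148, 90), 'n': 709}
```

```bash
python3 -m handwheel '[{"delta_pos":[0,0,0.3],"dr":[0,0,0]},{"delta_pos":[0,0,0.4],"dr":[0,0,0]},{"delta_pos":[0,0,0.6],"dr":[0,0,0]},{"delta_pos":[0,0,0.7],"dr":[0,0,0]},{"delta_pos":[0,0,0.8],"dr":[0,0,0]},{"delta_pos":[-0.8,0,0.8],"dr":[0,0,0]},{"delta_pos":[-0.8,-0.8,0.5],"dr":[0,0,0]},{"delta_pos":[0,-1,0],"dr":[0,0,0]},{"delta_pos":[0,-1,0],"dr":[0,0,0]},{"delta_pos":[0,-1,0],"dr":[0,0,0]}]'
python3 -m handwheel '[{"delta_pos":[0,-1,0],"dr":[0,0,0]},{"delta_pos":[0,-1,0],"dr":[0,0,0]},{"delta_pos":[0,-1,0],"dr":[0,0,0]},{"delta_pos":[0,0,0],"dr":[0,0,0]},{"delta_pos":[0,0,0],"dr":[0,0,0]}]'
python3 n.py
python3 - <<'E'
from h import *
a=grab_frame("top")[140:320,110:310];b=grab_frame("scene")[225:400,340:510]
cv2.imwrite("pics/f.png",np.hstack([cv2.resize(a,(400,360),interpolation=2),cv2.resize(b,(350,360),interpolation=2)])[:,:,::-1])
E
```

```text
t: 11.9
eef_pos: [0.4775, 0.0262, 0.2962]
ee_rot: [3.14, 0.002, 2.953]
force: [-0.2, 0.0, 0.1]
width: 0.0499
gripper_force: 0.0
t: 12.4
eef_pos: [0.4777, -0.0635, 0.2954]
ee_rot: [3.141, 0.001, 2.951]
force: [-0.3, 0.1, -0.1]
width: 0.0497
gripper_force: 0.0
t 12.4 p [ 0.4777 -0.0635  0.2954] F [-0.3  0.1 -0.1]
{'ang': np.float64(322.3), 'angc': np.float64(314.7), 'c': (153, 148, 90), 'n': 821}
```

View pics/f.png

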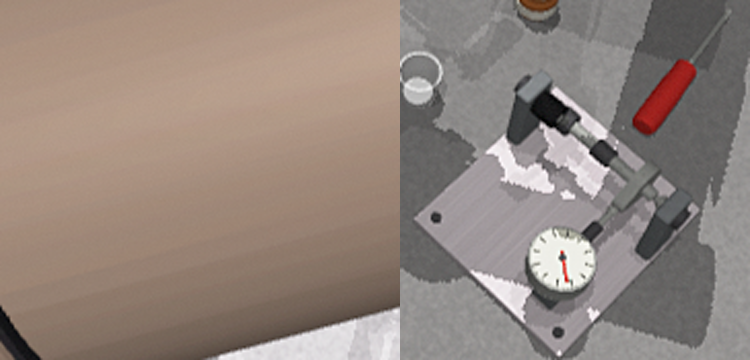

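The scene crop shows the lever swung over to (550,105) and the needle at (565,270), at its peak reading of 322.3°. The cam nose points at the plunger and the arm is well clear.

```bash
python3 -c "
from station import *
print(job_done())"
```

```text
the job is handed in; nothing more can be done
None
```

The cam spindle is turned so its nose points at the plunger, with the gauge at its peak reading; I let go, moved the arm clear, left the pulley spindle alone and handed the job in at about 12.5 s.

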